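Open the three-wheel combination lock

ROBOT

A 7-joint arm with a two-finger parallel gripper is mounted at the origin on a cart in front of the work surface, level with it; the furniture and walls round the work are solid. World frame = base frame: x ahead of the robot, y to its left, z up, the work surface at z = 0. Lengths are in m, angles in rad, forces in N, time in s.
With the tool pointing down it reaches from about 0.425 to 0.825 m from the base axis. Payload 3.6 kg.
Tool frame: the origin (TCP) lies at the very end of the fingers, on their centre line; the grasp point (between the pads) lies 19 mm behind it; z points along the fingers, y is the line along which they close (so a half turn about z gives the same grasp; the last joint's range is limited). The gripper opens to 85 mm and grips with 20 to 120 N. Pads are 22 mm wide; open, the fingers measure 114 mm over their backs; the gripper's body (76 mm by 85 mm) begins 54 mm behind the grasp point. The pads swing forward as they close: fully open they stand 13 mm farther back than shut.
Start: joints at [-1.236, 0.615, -0.013, 1.423, 0.008, 1.103, -0.04], TCP at [0.229, 0.608, 0.231] pointing down, gripper open.
Joint ranges: [-3.12, 3.12], [-0.3, 2.06], [-1.34, 1.32], [0.26, 2.42], [-1.36, 4.5], [0.01, 1.98], [-2.84, 2.84]. Speed limits (rad/s): [2.79, 2.79, 3.14, 3.14, 3.14, 3.14, 3.14].

INTERFACE

Orientations are given as a unit quaternion [x, y, z, w].
In Python, from plant import bot, get_image, get_calibration gives the robot as it stands.
- The arm moves only by the tool apply_moves, never from a script. Its argument "series" is a list that holds one entry, the list of rows, each a list of 6 numbers: the shift along the tool's x, y, z in m, then the turn, a rotation vector about the tool's x, y, z in rad. A call has 1 to 12 rows; each row is the pose to reach, as a shift and turn from the pose commanded when the call began, along the tool's axes at that moment; what a row does not reach only later rows make up. A row lasts 1/12 s, in which the tool goes at most 41.7 mm and 7.16 degrees, less where a joint would pass 70% of its speed; a pose out of reach is approached as far as the arm can. A call with a gripper value outside its range is refused whole. "fingers" is the finger opening in m, from 0 to 0.0854, set as the call begins (left out, the last holds). The fingers move at their own pace and stop on an object; the grip force is fixed at half the most. Time passes only in rows, so rows that repeat a pose let the fingers close. It gives the time, the measured TCP pose, the force, the opening and the grip force at its end, in the units of the state.
- bot.get_obs(): the state, without advancing time (a new reading comes with each control period).
- get_image(name): name is "scene" or "top"; returns the picture (420x560x3 uint8, red, green, blue); there is no depth.
- get_calibration(name): a dict with "intrinsics" (3x3 intrinsics, pixels), "extrinsics" (4x4, takes a point from camera to world coordinates). Camera axes: x right, y up, looking along -z (the intrinsics and any distortion apply to the point x, -y, -z); pixel columns grow to the right and rows downward; lengths in m; the calibration is good to about 2 mm. A picture is of the moment at which its call begins. get_calibration takes no time and is no camera call.
- bot.close_job(): hands the job in; it is judged then, once.
The state is a dict: "clock": time; "qpos": joint angles; "qvel": joint speeds; "joint_efforts": joint torques, N m; "position": TCP position; "orientation": TCP orientation; "ft_force": force on the tool from outside, world axes, zero at the start; "moment": the same for the moment, N m; "grip_width": finger opening in m; "finger_force": force on a finger pad.
Only numpy, scipy, OpenCV 4.12 (cv2) and the standard library are available. Lean on these libraries where they do the work, as an engineer would, in place of code of your own. Each camera call takes 0.05 s, during which the arm holds its last target. There are 200 camera calls.

TASK

Unlock the grey combination lock on the bench: with a fingertip, flick the left and the right thumbwheel round click by click until each one's ribbed gap stands straight up between its pointers, as the middle wheel's already does (leave that one set). Then push the end plate of the release bar, at the lock's left end, fully in. Only touch and push, pick nothing up, and leave the tools lying around where they are.

Things in the scene. Friction and masses are not known exactly. Their poses are not given: they have to be found in the camera images.
- lock: grey steel combination lock case bolted to the bench, 100 (x) x 210 (y) x 76 mm high, turned up to 0.3 rad. Origin: centre of its underside on the table; x points away from its front, y to its left, z up. Three black thumbwheels (left, mid, right) stick up out of slots in its top at y = +58, 0, -58 mm; their axles lie along y at x = 0, 62 mm above the table.
- left_axle (a point): centre of the left (+y) wheel. Each wheel is a drum of radius 24 mm, 26 wide, with six paddle-like lobes 60 degrees apart: tip radius 40 mm, 8 mm thick, 18 mm wide along the axle. At rest a gap stands straight up with a lobe 30 degrees before and behind it: lobe tips 97 mm above the table, 20 mm either side of the axle; a lobe passing over the top reaches 102 mm.
- wheel_left (a joint): angle of the left (+y) wheel, rad: 0 home, grows as its top rolls away along the lock's +x. A sprung click holds it at every multiple of 60 degrees (1.047). It turns without end, either way. It starts one to three clicks before home: about -1.05, -2.09 or -3.14 (rarely balanced half-way between two of these).
- left_rib (a point): middle of the top of the raised aluminium rib, 9 mm wide and 25 long, parallel to the axle, in one of the left (+y) wheel's six gaps (the other five are bare); 28 mm from the axle, turns with the wheel
- left_home (a point): fixed point where left_rib lies when that wheel is home, its ribbed gap straight up between the two small steel pointers beside its slot (28 mm above the axle, 90 mm above the table)
- mid_axle (a point): centre of the middle wheel. Same wheel as the left one.
- wheel_mid (a joint): angle of the middle wheel, rad: 0 home, grows as its top rolls away along the lock's +x. A sprung click holds it at every multiple of 60 degrees (1.047). It turns without end, either way. It starts home.
- mid_rib (a point): middle of the top of the raised aluminium rib, 9 mm wide and 25 long, parallel to the axle, in one of the middle wheel's six gaps (the other five are bare); 28 mm from the axle, turns with the wheel
- mid_home (a point): fixed point where mid_rib lies when that wheel is home, its ribbed gap straight up between the two small steel pointers beside its slot (28 mm above the axle, 90 mm above the table)
- right_axle (a point): centre of the right (-y) wheel. Same wheel as the left one. It takes 2 to 4 N at a lobe's tip to start a click of any wheel; past half-way (a lobe past the top) the wheel snaps on by itself when left free.
- wheel_right (a joint): angle of the right (-y) wheel, rad: 0 home, grows as its top rolls away along the lock's +x. A sprung click holds it at every multiple of 60 degrees (1.047). It turns without end, either way. It starts one to three clicks before home: about -1.05, -2.09 or -3.14 (rarely balanced half-way between two of these).
- right_rib (a point): middle of the top of the raised aluminium rib, 9 mm wide and 25 long, parallel to the axle, in one of the right (-y) wheel's six gaps (the other five are bare); 28 mm from the axle, turns with the wheel
- right_home (a point): fixed point where right_rib lies when that wheel is home, its ribbed gap straight up between the two small steel pointers beside its slot (28 mm above the axle, 90 mm above the table)
- bar (a joint): travel of the release bar, m: 0 drawn out, 0.020 fully pushed in (a dead stop). It slides along the lock's -y with about 2 N of friction and stays where it is left. Inside, a gate in each wheel blocks it after about 3 mm unless all three wheels are home; pushed in, it locks the wheels. Its far end comes out 28 mm at the right.
- plate_face (a point): centre of the outer (+y) face of the release bar's steel end plate, at the left end of the lock: 44 (x) x 8 (y) x 46 mm high, from 8 to 54 mm above the table, this point at 31 mm. Drawn out it is 135 mm from the lock's middle, pushed in 115 mm (the plate then 2 mm from the case).
- the_tape_roll: bystander, loose, not to be moved: roll of black tape, 62 mm across, 19 high (sizes in mm)
- the_screwdriver_0: bystander, loose, not to be moved: red-handled screwdriver, 218 long (sizes in mm)
- the_pliers: bystander, loose, not to be moved: pliers with red grips, 201 long (sizes in mm)
- the_oil_can: bystander, loose, not to be moved: upright spray can, 59 across, 200 high, behind the lock (sizes in mm)
- the_punch_1: bystander, loose, not to be moved: grey steel punch, 140 long (sizes in mm)
- the_combo_wrench_3: bystander, loose, not to be moved: rusty combination spanner, 228 long (sizes in mm)

How it is judged:
By the outcome, as a careful person would: the job done as asked, in the order asked, and still so for the second after the job is handed in, with the robot touching nothing.
It also fails if it takes over 61 s, if anything falls off the work surface, if the arm or the gripper's body presses on something with over 40 N, if the wrist force passes 120 N, or if a joint passes its speed limit or range.

## Working session

There is one attempt and no reset: what is moved stays moved. The work goes in short steps, Python scripts to look and compute and a tool call to move; the robot and the scene stay as the last step left them, time stands still between calls to the robot, and variables do not carry over. Pictures are saved under pics/ and viewed, at most 10 in all, crops included, and the job is handed in when it is done.

Besides the shell and the picture viewer there is one more tool, called after "Emit:" as name(argument=value, ...), one argument or row to a line, values as JSON. apply_moves: Moves the arm, as the interface text tells. Its arguments: {"type":"object","properties":{"series":{"type":"array","items":{"type":"array","items":{"type":"array","items":{"type":"number"}}}},"fingers":{"type":"number"}},"required":["series"]}

```bash
mkdir -p pics
python3 - <<'E'
from plant import bot,get_image,get_calibration
import cv2
for n in("scene","top"):
    im=get_image(n); cv2.imwrite(f"pics/{n}0.png",im[:,:,::-1]); c=get_calibration(n); print(n,c)
print(bot.get_obs())
E
```

```text
scene {'intrinsics': array([[390.16703625,   0.        , 283.20394105],
       [  0.        , 390.16703625, 210.0620577 ],
       [  0.        ,   0.        ,   1.        ]]), 'extrinsics': array([[ 0.74057964,  0.42474491, -0.52070487, -0.0830421 ],
       [-0.67183899,  0.45280447, -0.58617444, -0.73472346],
       [-0.01319712,  0.78393869,  0.62069797,  0.81318606],
       [ 0.        ,  0.        ,  0.        ,  1.        ]])}
top {'intrinsics': array([[521.99859932,   0.        , 280.06293389],
       [  0.        , 521.99859932, 211.63684179],
       [  0.        ,   0.        ,   1.        ]]), 'extrinsics': array([[-0.01765181,  0.99741443, -0.06966255,  0.43827223],
       [-0.9997164 , -0.01872061, -0.01471955, -0.0278507 ],
       [-0.01598562,  0.06938297,  0.99746201,  1.42037978],
       [ 0.        ,  0.        ,  0.        ,  1.        ]])}
{'clock': 0.1, 'qpos': array([-1.23646167,  0.61582034, -0.01264728,  1.42473958,  0.00810863,
        1.10343365, -0.04037504]), 'qvel': array([ 0.00195085, -0.00119559, -0.00043314, -0.0029768 , -0.00064072,
       -0.00156929, -0.00080372]), 'joint_efforts': array([ 1.31536290e-03, -4.70384109e+01,  2.60428721e-01, -1.71571755e+01,
        1.01773906e-02,  5.86729511e-03, -1.33802908e-05]), 'position': array([0.22921584, 0.60749873, 0.23025502]), 'orientation': array([ 1.79381251e-01,  9.83778931e-01, -1.15811340e-03, -2.00981900e-04]), 'ft_force': array([ 0.15355667, -0.01324292, -0.47688444]), 'moment': array([ 0.03896379, -0.00068311, -0.04955338]), 'finger_force': 0.0, 'grip_width': 0.08553630031037207}
```

View pics/scene0.png

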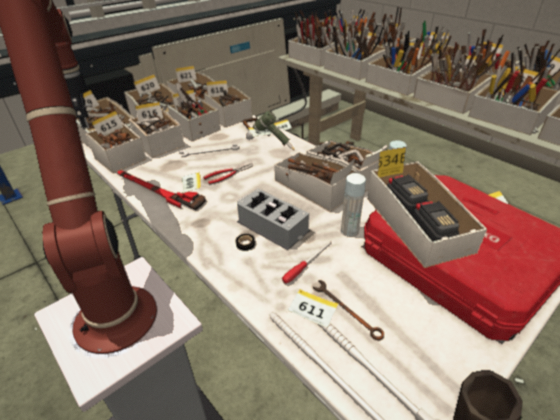

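View pics/top0.png

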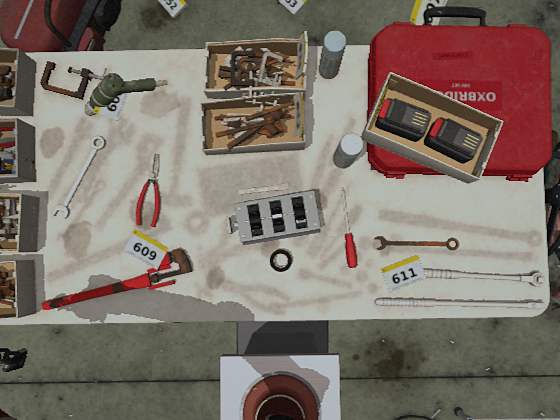

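The top view shows the lock at about (275,217), its plate at the left end near (232,225), the tape roll at (281,260) in front and the can behind at (348,150). I'll enlarge both views of the lock.

Run:
```python
import cv2,numpy as np
a=cv2.imread("pics/top0.png")[178:258,215:335]; b=cv2.imread("pics/scene0.png")[180:255,225:325]
a=cv2.resize(a,(720,480),interpolation=cv2.INTER_CUBIC)
cv2.imwrite("pics/t1.png",a); b=cv2.resize(b,(800,600),interpolation=cv2.INTER_CUBIC); cv2.imwrite("pics/s1.png",b)
```

```text
(no output)
```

View pics/t1.png

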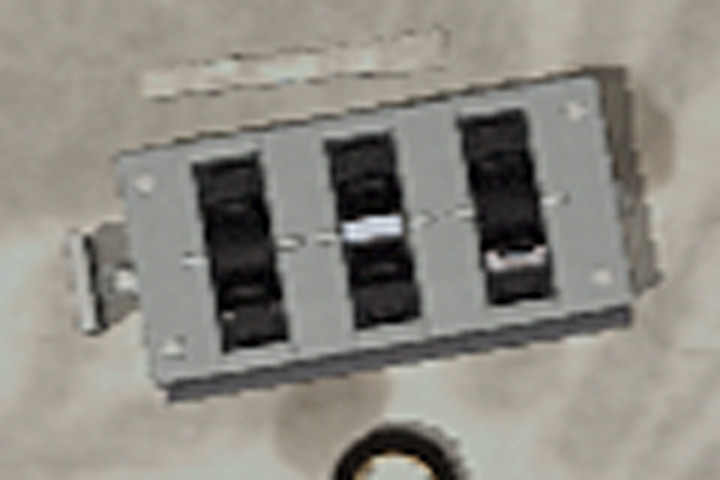

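View pics/s1.png

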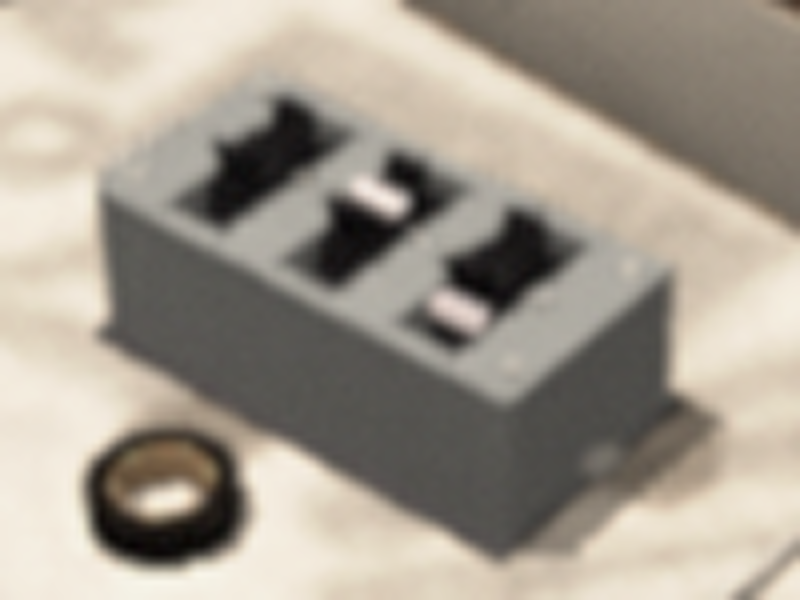

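Right wheel's rib sits one gap to the front, so it is one click short. Left rib is hidden, so that wheel is two or three short. Next I fit the lock pose from its top corners in both views: top crop (120,155), (598,72), (635,305), (155,385), scene crop (105,190), (510,405), (668,268).

```bash
cat > h.py <<'E'
import numpy as np
from scipy.spatial.transform import Rotation as R
from scipy.optimize import least_squares
from plant import bot,get_image,get_calibration
def proj(n,P):
    c=get_calibration(n); T=np.linalg.inv(c["extrinsics"]); p=np.atleast_2d(P)@T[:3,:3].T+T[:3,3]
    p=p*[1,-1,-1]; q=p@c["intrinsics"].T; return q[:,:2]/q[:,2:]
def w(L,P): # lock -> world
    return np.atleast_2d(P)@R.from_euler('z',L[2]).as_matrix().T+[L[0],L[1],0]
def rel(L,p,yawoff=np.pi,z=None):
    """tool-frame shift+turn from the current pose to lock-point p (tool x along lock x + yawoff)"""
    o=bot.get_obs(); r=R.from_quat(o["orientation"]); t=w(L,p)[0]
    g=R.from_euler('z',L[2]+yawoff)*R.from_euler('x',np.pi)
    return np.round(np.r_[r.inv().apply(t-o["position"]),(r.inv()*g).as_rotvec()],4)
E
python3 - <<'E'
from h import *
A=np.array([[.05,.105,.076],[.05,-.105,.076],[-.05,-.105,.076],[-.05,.105,.076],[0,0,.090]])
ta=np.array([[120,155],[598,72],[635,305],[155,385],[372,229]])/6+[215-.4,178-.4]
B=np.array([[-.05,.105,.076],[-.05,-.105,.076],[.05,-.105,.076],[0,0,.09]])
tb=np.array([[105,190],[510,405],[668,268],[380,197]])/8+[225-.4,180-.4]
f=lambda L:np.r_[(proj("top",w(L,A))-ta).ravel(),(proj("scene",w(L,B))-tb).ravel()]
s=least_squares(f,[.5,0,.15]);print(s.x,s.fun.round(1))
for m in(0,1):
    g=(lambda L:f(L)[:10]) if m==0 else (lambda L:f(L)[10:])
    print(least_squares(g,[.5,0,.15]).x)
L=s.x;np.save("L.npy",L)
# can base circle
c=get_calibration("top");E=c["extrinsics"];K=c["intrinsics"]
d=E[:3,:3]@(np.linalg.inv(K)@[350,145,1]*[1,-1,-1]);o=E[:3,3];print("can top",o+d*(.2-o[2])/d[2])
for p in([-.08,-.058,.15],[-.08,.058,.15],[0,.2,.1]):print(p,w(L,p),rel(L,p))
print(proj("top",w(L,[[0,.058,.09],[0,-.058,.09]])))
E
```

```text
[ 0.52101914 -0.00202698  0.14534762] [ 0.1  0.1  0.5  0.7  0.8  0.   0.3 -0.   1.1 -0.1 -1.7 -1.8 -0.2 -1.2
  0.8 -1.1 -0.5 -1.2]
[ 0.52145415 -0.00061477  0.14764042]
[ 0.5181677  -0.0071944   0.13830007]
can top [ 0.67800658 -0.1776493   0.2       ]
[-0.08, -0.058, 0.15] [[ 0.4502632  -0.07100231  0.15      ]] [-0.4463 -0.5566  0.0816 -0.0023 -0.0006 -0.5061]
[-0.08, 0.058, 0.15] [[0.43346218 0.04377454 0.15      ]] [-0.3901 -0.4552  0.0813 -0.0023 -0.0006 -0.5061]
[0, 0.2, 0.1] [[0.49205186 0.19586415 0.1       ]] [-0.3912 -0.2921  0.1309 -0.0023 -0.0006 -0.5061]
[[255.30827896 219.35258908]
 [300.11976795 211.95133571]]
```

Emit:
apply_moves(
  series=[
    [[-0.04,-0.045,0,0,0,-0.05],[-0.075,-0.085,0,0,0,-0.1],[-0.11,-0.125,0,0,0,-0.15],[-0.14,-0.165,0,0,0,-0.2],[-0.17,-0.2,0,0,0,-0.25],[-0.2,-0.235,0,0,0,-0.3],[-0.23,-0.27,0.01,0,0,-0.35],[-0.26,-0.305,0.02,0,0,-0.4],[-0.29,-0.34,0.03,0,0,-0.45],[-0.32,-0.375,0.04,0,0,-0.5],[-0.35,-0.41,0.05,0,0,-0.506],[-0.37,-0.435,0.06,0,0,-0.506]],
  ],
  fingers=0,
)

```text
clock: 1.1
position: [0.3975, 0.1393, 0.1885]
orientation: [-0.073, 0.997, 0.0, 0.0]
ft_force: [0.9, -0.6, 0.3]
grip_width: -0.0002
finger_force: 0.0
```

Run:
```python
from h import *
L=np.array([.5212,-.0013,.147]);np.save("L.npy",L)
o=bot.get_obs();print(o["clock"],o["position"],o["grip_width"],o["ft_force"]);print(rel(L,[-.045,.058,.13]))
```

```text
1.1 [0.39752337 0.13934325 0.18852581] -0.00015348835788343027 [ 0.93370037 -0.57651874  0.30738061]
[-0.0568 -0.0992  0.0586  0.0001  0.0006 -0.0013]
```

Emit:
apply_moves(
  series=[
    [[-0.02,-0.035,0.02,0,0,0],[-0.04,-0.07,0.04,0,0,0],[-0.057,-0.099,0.058,0,0,0],[-0.057,-0.099,0.058,0,0,0],[-0.057,-0.099,0.058,0,0,0],[-0.057,-0.099,0.058,0,0,0]],
  ],
)

```text
clock: 1.6
position: [0.4673, 0.052, 0.1304]
orientation: [-0.072, 0.997, 0.0, -0.001]
ft_force: [-0.3, 0.2, 0.9]
grip_width: 0.0003
finger_force: 0.0
```

Run:
```python
from h import *
import cv2
L=np.load("L.npy")
print(rel(L,[-.045,.058,.091]),bot.get_obs()["ft_force"])
a=get_image("top")[178:258,215:335];b=get_image("scene")[180:255,225:325]
a=cv2.resize(a,(560,373),interpolation=3);b=cv2.resize(b,(560,420),interpolation=3)
cv2.imwrite("pics/c2.png",cv2.resize(np.vstack([a,b])[:,:,::-1],(420,595)))
```

```text
[-0.0006 -0.0026  0.0394  0.0007 -0.0016 -0.0019] [-0.26489172  0.21294395  0.85079005]
```

View pics/c2.png

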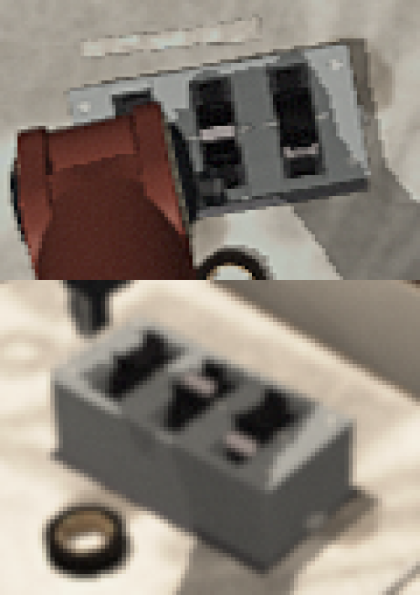

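The closed fingers stand just in front of the left wheel and line up with it. I'll do the first flick.

Emit:
apply_moves(
  series=[
    [[0,-0.002,0.025,0,0,0],[0,-0.002,0.038,0,0,0],[-0.006,-0.002,0.0385,0,0,0],[-0.012,-0.002,0.0385,0,0,0],[-0.018,-0.002,0.0385,0,0,0],[-0.024,-0.002,0.0385,0,0,0],[-0.03,-0.002,0.0385,0,0,0],[-0.036,-0.002,0.0385,0,0,0],[-0.041,-0.002,0.0385,0,0,0],[-0.045,-0.002,0.0385,0,0,0],[-0.045,-0.002,0.0385,0,0,0],[-0.045,-0.002,0.0385,0,0,0]],
  ],
)

```text
clock: 2.7
position: [0.5158, 0.0577, 0.0961]
orientation: [-0.073, 0.997, 0.001, 0.004]
ft_force: [-3.4, 0.5, 14.3]
grip_width: 0.0001
finger_force: 6.9
```

Emit:
apply_moves(
  series=[
    [[0,0,-0.03,0,0,0],[0,0,-0.04,0,0,0],[0.04,0,-0.04,0,0,0],[0.08,0,-0.04,0,0,0],[0.08,0.04,-0.04,0,0,0],[0.08,0.08,-0.04,0,0,0],[0.08,0.12,-0.04,0,0,0],[0.08,0.14,-0.04,0,0,0],[0.08,0.14,-0.04,0,0,0]],
  ],
)

```text
clock: 3.45
position: [0.4133, 0.1905, 0.1335]
orientation: [-0.078, 0.997, 0.003, 0.002]
ft_force: [0.8, 0.5, -0.1]
grip_width: 0.0001
finger_force: 0.0
```

```bash
cat > look.py <<'E'
import sys,cv2
from h import *
L=np.load("L.npy")
print(bot.get_obs()["clock"],rel(L,[-.045,.058,.13]),rel(L,[-.045,-.058,.13]))
a=get_image("top")[178:258,215:335];b=get_image("scene")[180:255,225:325]
a=cv2.resize(a,(560,373),interpolation=3);b=cv2.resize(b,(560,420),interpolation=3)
cv2.imwrite(f"pics/{sys.argv[1]}.png",cv2.resize(np.vstack([a,b])[:,:,::-1],(420,595)))
E
python3 look.py c3
```

```text
3.45 [-0.0322 -0.1478  0.0029  0.0053  0.0046  0.0092] [-0.0312 -0.2638  0.0023  0.0053  0.0046  0.0092]
```

View pics/c3.png

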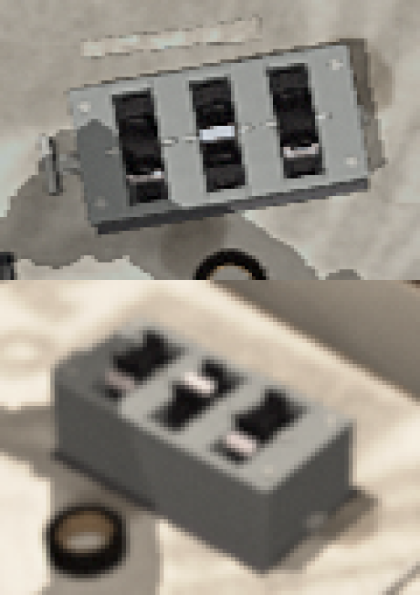

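After one click the left rib shows at the front, (145,175) in the crop, in the same place as the right one. Both wheels are now one click short. I'll flick the left again from slightly higher.

Emit:
apply_moves(
  series=[
    [[0,-0.04,0,0,0,0.009],[0,-0.08,0,0,0,0.009],[0,-0.12,0,0,0,0.009],[-0.02,-0.145,0,0,0,0.009],[-0.032,-0.148,0.003,0,0,0.009],[-0.032,-0.148,0.003,0,0,0.009],[-0.032,-0.148,0.003,0,0,0.009]],
  ],
)

```text
clock: 4.13
position: [0.4665, 0.0395, 0.1293]
orientation: [-0.066, 0.998, -0.0, -0.0]
ft_force: [-0.7, 0.5, -1.1]
grip_width: 0.0002
finger_force: 0.0
```

```bash
python3 -c "
from h import *
print(rel(np.load('L.npy'),[-.045,.058,.093]))"
```

```text
[-0.003   0.0097  0.0363 -0.0005 -0.0002 -0.0145]
```

Emit:
apply_moves(
  series=[
    [[-0.003,0.01,0.02,0,0,-0.014],[-0.003,0.01,0.036,0,0,-0.014],[-0.009,0.01,0.036,0,0,-0.014],[-0.015,0.01,0.036,0,0,-0.014],[-0.021,0.01,0.036,0,0,-0.014],[-0.027,0.01,0.036,0,0,-0.014],[-0.032,0.01,0.036,0,0,-0.014],[-0.037,0.01,0.036,0,0,-0.014],[-0.042,0.01,0.036,0,0,-0.014],[-0.046,0.01,0.036,0,0,-0.014],[-0.046,0.01,0.036,0,0,-0.014],[-0.046,0.01,0.036,0,0,-0.014]],
  ],
)

```text
clock: 5.13
position: [0.5125, 0.058, 0.096]
orientation: [-0.075, 0.997, 0.0, 0.002]
ft_force: [-3.1, 0.7, 10.7]
grip_width: -0.0002
finger_force: 5.5
```

```bash
python3 -c "
from h import *
print(rel(np.load('L.npy'),[0,.058,.093]),bot.get_obs()['ft_force'])"
```

```text
[ 0.0001 -0.0019  0.003   0.0002  0.0043  0.0034] [-3.11511876  0.72377959 10.72044187]
```

Emit:
apply_moves(
  series=[
    [[0,0,-0.03,0,0,0],[0,0,-0.04,0,0,0],[0.02,-0.03,-0.04,0,0,0.003],[0.045,-0.06,-0.04,0,0,0.003],[0.046,-0.09,-0.04,0,0,0.003],[0.046,-0.117,-0.04,0,0,0.003],[0.046,-0.117,-0.04,0,0,0.003],[0.046,-0.117,-0.04,0,0,0.003],[0.046,-0.117,-0.04,0,0,0.003]],
  ],
)

```text
clock: 5.88
position: [0.483, -0.0645, 0.1336]
orientation: [-0.074, 0.997, 0.0, 0.0]
ft_force: [-0.2, 1.4, 0.2]
grip_width: -0.0002
finger_force: 0.0
```

```bash
python3 look.py c4; python3 -c "
from h import *
print(rel(np.load('L.npy'),[-.045,-.058,.094]))"
```

```text
5.8833 [-0.0021  0.115   0.0037  0.0004  0.001   0.0005] [-0.002  -0.001   0.0036  0.0004  0.001   0.0005]
[-0.002  -0.0021  0.0394  0.0008  0.0004  0.0028]
```

View pics/c4.png

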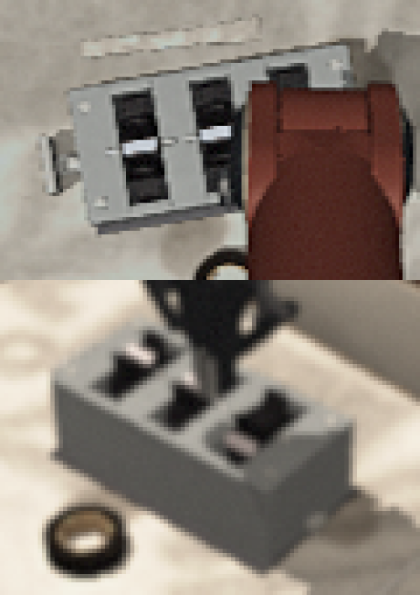

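The left wheel is home: its rib at (139,146) lines up with the pointers. The right rib is still at the front, so I flick that wheel once.

Emit:
apply_moves(
  series=[
    [[-0.002,-0.002,0.02,0,0,0],[-0.002,-0.002,0.039,0,0,0],[-0.008,-0.002,0.039,0,0,0],[-0.014,-0.002,0.039,0,0,0],[-0.02,-0.002,0.039,0,0,0],[-0.026,-0.002,0.039,0,0,0],[-0.031,-0.002,0.039,0,0,0],[-0.036,-0.002,0.039,0,0,0],[-0.041,-0.002,0.039,0,0,0],[-0.045,-0.002,0.039,0,0,0],[-0.045,-0.002,0.039,0,0,0],[-0.045,-0.002,0.039,0,0,0]],
  ],
)

```text
clock: 6.98
position: [0.5295, -0.0598, 0.096]
orientation: [-0.074, 0.997, -0.0, 0.002]
ft_force: [-1.2, 1.0, 10.1]
grip_width: -0.0002
finger_force: 5.0
```

Emit:
apply_moves(
  series=[
    [[0,0,-0.03,0,0,0],[0,0,-0.05,0,0,0],[0,0.04,-0.06,0,0,0],[0,0.08,-0.06,0,0,0],[0,0.12,-0.06,0,0,0],[0,0.16,-0.06,0,0,0],[0,0.2,-0.06,0,0,0],[0,0.235,-0.06,0,0,0],[0,0.235,-0.06,0,0,0],[0,0.235,-0.06,0,0,0],[0,0.235,-0.06,0,0,0]],
  ],
)

```text
clock: 7.9
position: [0.4932, 0.1716, 0.1541]
orientation: [-0.074, 0.997, -0.0, -0.0]
ft_force: [-0.2, -0.5, 0.4]
grip_width: -0.0
finger_force: 0.0
```

```bash
python3 look.py c5; python3 -c "
from h import *
print(rel(np.load('L.npy'),[0,.17,.03]))"
```

```text
7.9 [ 0.0427 -0.1171  0.0242 -0.001  -0.0003  0.0006] [ 0.0427 -0.2331  0.0243 -0.001  -0.0003  0.0006]
[-0.0024 -0.0034  0.1241 -0.0013 -0.0003 -0.0026]
```

View pics/c5.png

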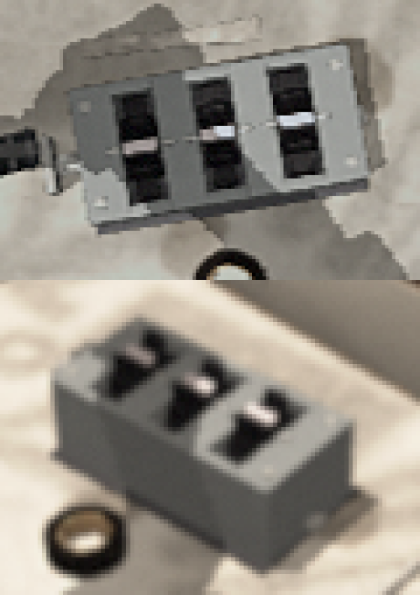

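All three ribs stand between their pointers, and the fingers are outside the end plate. I'll go down beside it.

Emit:
apply_moves(
  series=[
    [[-0.002,0,0.035,0,0,0],[-0.002,0,0.07,0,0,0],[-0.002,0,0.1,0,0,0],[-0.002,0,0.122,0,0,0],[-0.002,0,0.122,0,0,0],[-0.002,0,0.122,0,0,0],[-0.002,-0.01,0.122,0,0,0],[-0.002,-0.015,0.122,0,0,0],[-0.002,-0.019,0.122,0,0,0],[-0.002,-0.023,0.122,0,0,0],[-0.002,-0.026,0.122,0,0,0],[-0.002,-0.026,0.122,0,0,0]],
  ],
)

```text
clock: 9.0
position: [0.4992, 0.1454, 0.0327]
orientation: [-0.073, 0.997, -0.0, 0.0]
ft_force: [1.2, -0.5, 0.3]
grip_width: -0.0002
finger_force: 0.0
```

Emit:
apply_moves(
  series=[
    [[0,-0.004,0,0,0,0],[0,-0.008,0,0,0,0],[0,-0.012,0,0,0,0],[0,-0.014,0,0,0,0],[0,-0.014,0,0,0,0]],
  ],
)

```text
clock: 9.42
position: [0.5011, 0.1322, 0.0322]
orientation: [-0.073, 0.997, -0.0, 0.0]
ft_force: [0.4, 1.1, 0.5]
grip_width: 0.0
finger_force: 0.3
```

```bash
python3 -c "
from h import *
print(rel(np.load('L.npy'),[0,.1295,.03]))"
```

```text
[-0.0003 -0.0055  0.0023 -0.0002  0.0004 -0.0003]
```

Emit:
apply_moves(
  series=[
    [[0,-0.003,0,0,0,0],[0,-0.006,0,0,0,0],[0,-0.008,0,0,0,0],[0,-0.01,0,0,0,0],[0,-0.01,0,0,0,0],[0,-0.01,0,0,0,0]],
  ],
)

```text
clock: 9.92
position: [0.502, 0.1264, 0.0324]
orientation: [-0.075, 0.997, 0.002, 0.0]
ft_force: [-2.0, 7.3, 2.6]
grip_width: 0.0001
finger_force: 3.5
```

Emit:
apply_moves(
  series=[
    [[0,-0.003,0,0,0,0],[0,-0.006,0,0,0,0],[0,-0.006,0,0,0,0],[0,-0.006,0,0,0,0]],
  ],
)

```text
clock: 10.25
position: [0.5022, 0.1256, 0.0329]
orientation: [-0.077, 0.997, 0.005, 0.001]
ft_force: [-3.1, 15.3, 4.7]
grip_width: -0.0001
finger_force: 7.3
```

```bash
python3 -c "
from h import *
print(rel(np.load('L.npy'),[0,.1295,.03]))"
```

```text
[-0.0003  0.0011  0.0029  0.0103  0.0019  0.0079]
```

Emit:
apply_moves(
  series=[
    [[0,-0.003,0,0,0,0],[0,-0.005,0,0,0,0],[0,-0.005,0,0,0,0]],
  ],
)

```text
clock: 10.5
position: [0.5021, 0.1255, 0.033]
orientation: [-0.079, 0.997, 0.008, 0.001]
ft_force: [-5.8, 23.5, 5.2]
grip_width: -0.0
finger_force: 11.4
```

Emit:
apply_moves(
  series=[
    [[0,0.03,0,0,0,0],[0,0.06,0,0,0,0],[0,0.07,0,0,0,0],[0,0.07,-0.04,0,0,0],[0,0.07,-0.08,0,0,0],[0,0.07,-0.12,0,0,0],[0,0.1,-0.12,0,0,0],[0,0.13,-0.12,0,0,0],[0,0.13,-0.12,0,0,0],[0,0.13,-0.12,0,0,0]],
  ],
)

```text
clock: 11.33
position: [0.4842, 0.2411, 0.1519]
orientation: [-0.075, 0.997, -0.0, -0.0]
ft_force: [0.5, -0.6, 0.4]
grip_width: -0.0001
finger_force: 0.0
```

```bash
python3 look.py c6
```

```text
11.3333 [ 0.0444 -0.187   0.0221 -0.0006 -0.0009  0.0032] [ 0.0448 -0.303   0.0222 -0.0006 -0.0009  0.0032]
```

View pics/c6.png

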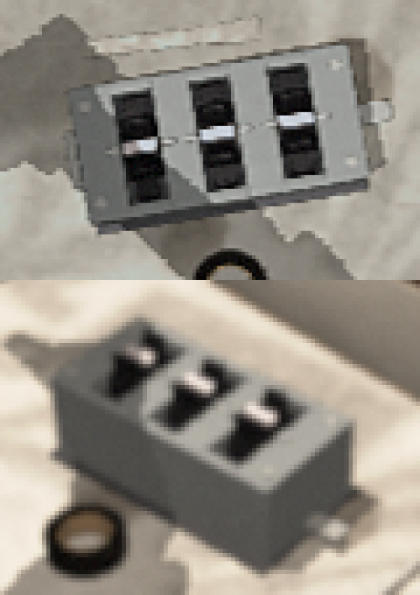

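The end plate is against the case at (70,150), the bar's far end sticks out at (378,112), and all three ribs are still home. I'm handing the job in.

```bash
python3 -c "
from plant import bot
print(bot.close_job())"
```

```text
the job is handed in; nothing more can be done
None
```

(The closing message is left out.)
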